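Start a flange nut on the hold-down stud

ROBOT

A 6-joint arm with a two-finger parallel gripper is mounted at the origin on the work surface. World frame = base frame: x ahead of the robot, y to its left, z up, the work surface at z = 0. Lengths are in mm, angles in degrees, forces in N, time in s.
With the tool pointing down it reaches from about 375 to 750 mm from the base axis. Payload 9 kg.
Tool frame: the origin (TCP) lies midway between the tips of the shut fingers; the grasp point (between the pads) lies 19 mm behind it; z points along the fingers, y is the direction in which the jaws open and shut (so a half turn about z gives the same grasp; the last joint's range is limited). The gripper opens to 85 mm and grips with 20 to 120 N. Pads are 22 mm wide; open, the fingers measure 114 mm over their backs; the gripper's body (76 mm by 85 mm) begins 54 mm behind the grasp point. The pads swing forward as they close: fully open they stand 13 mm farther back than shut.
Start: joints at [50.724, 5.964, 5.575, 89.605, 0, 77.527], TCP at [270.564, 535.567, 231.331] pointing down, gripper open.
Joint ranges: [-171.21, 171.21], [-48.23, 106.86], [-62.78, 66.21], [-105.2, 120.99], [-86.42, 89.51], [-180, 180]. Speed limits (degrees/s): [127.2, 127.2, 147.25, 180, 180, 180].

INTERFACE

Orientations are given as a 3x3 rotation matrix whose columns are the frame's x, y, z axes.
In Python, from cell import * gives the robot as it stands.
- The arm moves only by the shell command python3 -m handwheel 'ROWS' [OPENING] [FORCE]. ROWS is JSON, a list of rows, each an object with "translation": the shift along the tool's x, y, z in mm, a list of three; "turn": the turn about the tool's z in degrees. A call has 1 to 20 rows; each row shifts and turns the pose as measured when the row begins, along the tool's axes as they then stand; what a row does not reach is not made up. A row lasts 1/8 s, in which the tool goes at most 62.5 mm and 10.7 degrees, less where a joint would pass 70% of its speed; a pose out of reach is approached as far as the arm can. A call with a gripper value outside its range is refused whole. OPENING is the opening, from -1 (shut) to 1 (fully open), set as the call begins (- or left out, the last holds). The fingers move at their own pace and stop on an object; FORCE is the grip in N (left out, the last holds). Time passes only in rows, so rows that do not move let the fingers close. It gives the time, the measured TCP pose, the force and the opening at its end, in the units of the state.
- sense(): the state, without advancing time (a new reading comes with each control period).
- get_image(name): name is "scene" or "top" or "wrist"; returns a dict with "frame" (400x640x3 uint8, red, green, blue), "K" (3x3 intrinsics, pixels), "origin" and "attitude" of the camera in the world; the wrist camera has in their place "mount" (4x4, takes a point from camera to tool coordinates, whose origin is the TCP and whose axes are the flange's). Camera axes: x right, y up, looking along -z (the intrinsics and any distortion apply to the point x, -y, -z); pixel columns grow to the right and rows downward; lengths in mm; the calibration is good to about 2 mm. A picture is of the moment at which its call begins: read the wrist's pose just before it. There is no depth.
- sign_off(): hands the job in, once; it reports no verdict.
The state is a dict: "time_s": time; "joint_positions": joint angles; "qd": joint speeds; "effort": joint torques, N m; "eef_pos": TCP position; "orientation": TCP orientation; "ft_force": force on the tool from outside, world axes, zero at the start; "ft_torque": the same for the moment, N m; "grip_width": opening from 0.0 (shut) to 1.0 (fully open).
Only numpy, scipy, OpenCV 4.12 (cv2) and the standard library are available. Lean on these libraries where they do the work, as an engineer would, in place of code of your own. Each camera call takes 0.05 s, during which the arm holds its last target. There are 200 camera calls.

TASK

Put the loose flange nut on the upright stud of the hold-down fork, flange down, and start it on the thread: turn it gently backwards (anticlockwise from above) until you feel it drop in, then run it on clockwise by at least a quarter turn and let go. Never force or press it against the stud, and leave the lens post, the lens tube and the screwdriver where they are.

Things in the scene. Friction and masses are not known exactly. Their poses are not given: they have to be found in the camera images.
- nut: Plain steel flange nut, about 0.28 kg, flange down on the table: hexagon 50 mm across flats, 25 mm tall, on a round flange 66 mm across, 5 mm thick (30 mm tall in all). Origin: centre of its underside; z up along the bore; two flats are square to its x axis, the others follow every 60 degrees. Fingers set 2 to 4 mm wider than the flats turn it like a spanner (play about 0.1 rad) and let it sink by its weight.
- nut_teeth (a point): Point on the nut's axis, 3 mm above its underside: the undersides of three round thread teeth, 120 degrees apart, hidden in the 34.8 mm wide lower bore. They are 3.6 mm thick and reach inwards to a circle of 24.4 mm diameter; the topmost 5 mm of the bore are also only 24.4 mm wide and guide the nut on the pilot. A tooth may catch on the edge of a gap: easing off a little frees it.
- stud: Fixed hold-down: aluminium foot 120 x 100 x 12 mm, a grey fork on it (top at 24 mm) that runs along its own +y to a small mirror mount (125 mm tall, 155 mm from the stud), and an upright steel stud in the middle. Origin: on the table on the stud's axis; z up. Nut or stud are spoilt by more than 60 N between nut and hold-down.
- stud_tip (a point): Top centre of the stud, 74 mm above the table: end of a plain round pilot 22 mm in diameter that rises 29 mm above the threaded part and tapers to 14 mm over its last 5 mm. The nut slips over it with about 1.2 mm play all round.
- stud_crown (a point): Point on the stud's axis, 45 mm up: the level top ring of its thread (32 mm diameter, three starts), on which the nut's teeth first rest (nut's underside at 42 mm; at 45 mm if on the stop teeth). Three entry gaps 120 degrees apart, at an angle that differs each time. A 3 mm high stop tooth at the anticlockwise side (seen from above) of each gap: a nut turned clockwise on the crown butts on it.
- stud_thread (a point): Point on the stud's axis, 35 mm up: where the nut's underside is (34 to 37 mm) once, backed off anticlockwise by at most 120 degrees, it has dropped in. 0.2 rad further back it butts. From there it screws down clockwise (right-hand, 24 mm a turn, 3.8 mm per rad; does not slip down by itself) until the flange meets the fork, underside at 24 mm, nearly 3 rad further on.
- lens_post: Bystander: a small lens in a black ring, 112 mm tall, on a steel base 56 mm across. Origin: centre of its underside.
- lens_tube: Bystander: short black cylinder 31 mm across and 50 mm tall, standing. Origin: centre of its underside.
- driver: Bystander: screwdriver with a black handle, 160 mm long, lying along its own x. Origin: under its middle.
Not all that is in view belongs to the job. What is shaped like the nut but purple or red is not meant.

How it is judged:
By the outcome, as a careful person would: the job done as asked, in the order asked, and still so for the second after the job is handed in, with the robot touching nothing.
It also fails if it takes over 64 s, if anything falls off the work surface, if the arm or the gripper's body presses on something with over 40 N, if the wrist force passes 120 N, or if a joint passes its speed limit or range.

## Working session

There is one attempt and no reset: what is moved stays moved. The work goes in short steps, Python scripts to look and compute and a shell command to move; the robot and the scene stay as the last step left them, time stands still between calls to the robot, and variables do not carry over. Pictures are saved under pics/ and viewed, about 8 in all and at most 12, crops included, and the job is handed in when it is done.

```bash
ls; mkdir -p pics
python3 - <<'E'
from cell import *
import cv2,numpy as np
s=sense();print({k:np.round(v,2).tolist() for k,v in s.items()})
for n in("top","wrist","scene"):
    g=get_image(n);cv2.imwrite(f"pics/{n}0.png",g["frame"][:,:,::-1])
    print(n,{k:np.round(v,4).tolist() for k,v in g.items() if k!="frame"})
E
```

```text
pics
{'time_s': 0.0, 'joint_positions': [50.72, 6.0, 5.53, 89.6, -0.0, 77.53], 'qd': [0.1, 0.1, 0.0, 0.05, 0.02, 0.04], 'effort': [-0.0, -55.69, 50.36, 0.02, -0.0, 0.0], 'eef_pos': [270.34, 535.26, 230.51], 'orientation': [[-0.89, 0.45, -0.0], [0.45, 0.89, -0.0], [0.0, -0.0, -1.0]], 'ft_force': [-0.18, -0.58, -0.0], 'ft_torque': [-0.03, -0.02, -0.01], 'grip_width': 1.0}
top {'K': [[415.5592, 0.0, 311.8951], [0.0, 415.5592, 194.9693], [0.0, 0.0, 1.0]], 'origin': [494.3982, -136.144, 871.9448], 'attitude': [[0.0286, 0.9947, -0.0983], [-0.9996, 0.0293, 0.0059], [0.0088, 0.0981, 0.9951]]}
wrist {'K': [[279.4719, 0.0, 319.0101], [0.0, 279.4719, 194.6793], [0.0, 0.0, 1.0]], 'mount': [[0.0008, 0.9536, 0.301, 75.9199], [1.0, -0.0007, -0.0005, 0.803], [-0.0003, 0.301, -0.9536, -142.0442], [0.0, 0.0, 0.0, 1.0]]}
scene {'K': [[498.1321, 0.0, 329.9509], [0.0, 498.1321, 207.3648], [0.0, 0.0, 1.0]], 'origin': [869.3936, 375.1497, 822.9858], 'attitude': [[-0.8812, -0.3575, 0.3092], [0.4724, -0.6872, 0.5518], [0.0152, 0.6324, 0.7745]]}
```

View pics/top0.png

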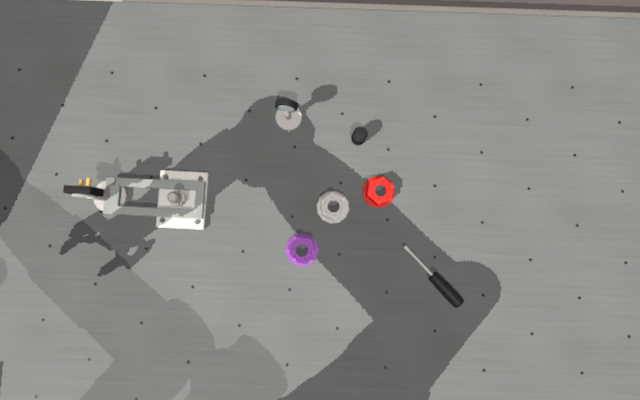

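View pics/scene0.png

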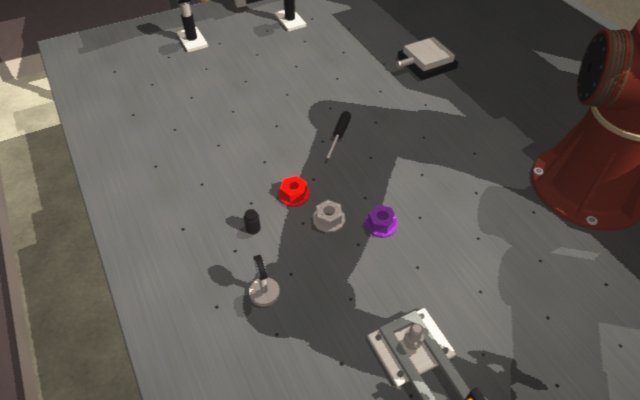

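Top picture: the steel nut is at about (333,207), red at (379,191), purple at (302,250). The stud tip is near (175,197), and the mirror mount is at the left, around (100,190). I'll locate these and enlarge the crops.

```bash
cat > h.py <<'E'
from cell import *
import cv2,numpy as np
def cam(name):
    s=sense(); g=get_image(name)
    if name=="wrist":
        R=np.array(s["orientation"]);M=np.array(g["mount"])
        o=np.array(s["eef_pos"])+R@M[:3,3];A=R@M[:3,:3]
    else: o,A=np.array(g["origin"]),np.array(g["attitude"])
    return g["frame"][:,:,::-1].copy(),np.array(g["K"]),o,A
def ray(c,u,v,z):
    _,K,o,A=c; d=np.linalg.inv(K)@[u,v,1]; d=A@[d[0],-d[1],-d[2]]
    return o+d*(z-o[2])/d[2]
def proj(c,p):
    _,K,o,A=c; q=A.T@(np.array(p)-o); q=K@[q[0],-q[1],-q[2]]; return q[:2]/q[2]
def crop(c,u0,v0,w,h,k,fn):
    cv2.imwrite(fn,cv2.resize(c[0][v0:v0+h,u0:u0+w],None,fx=k,fy=k,interpolation=cv2.INTER_CUBIC))
E
python3 - <<'E'
from h import *
c=cam("top");a=c[0]
i1=cv2.resize(a[165:275,270:410],None,fx=5,fy=5,interpolation=cv2.INTER_CUBIC)
cv2.imwrite("pics/topnut.png",i1)
for n,u,v,z in[("nut",333,207,30),("red",379,191,30),("purple",302,250,30),("tip",175,197,74),("foot",183,200,12),("post",289,120,0),("mirror",95,195,0),("tube",360,136,50)]:print(n,ray(c,u,v,z).round(0))
crop(c,50,140,180,120,4,"pics/topstud.png")
E
```

```text
nut [ 554. -185.   30.]
red [ 590. -278.   30.]
purple [ 466. -124.   30.]
tip [562. 122.  74.]
foot [561. 125.  12.]
post [741. -88.   0.]
mirror [567. 314.   0.]
tube [ 698. -235.   50.]
```

View pics/topnut.png

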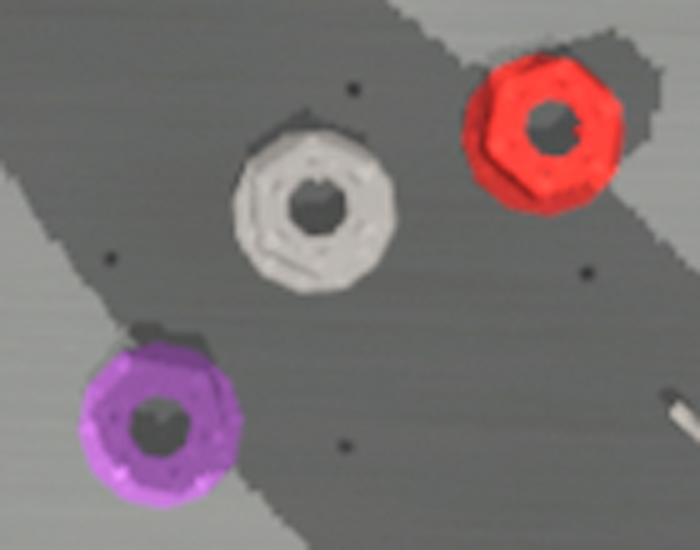

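View pics/topstud.png

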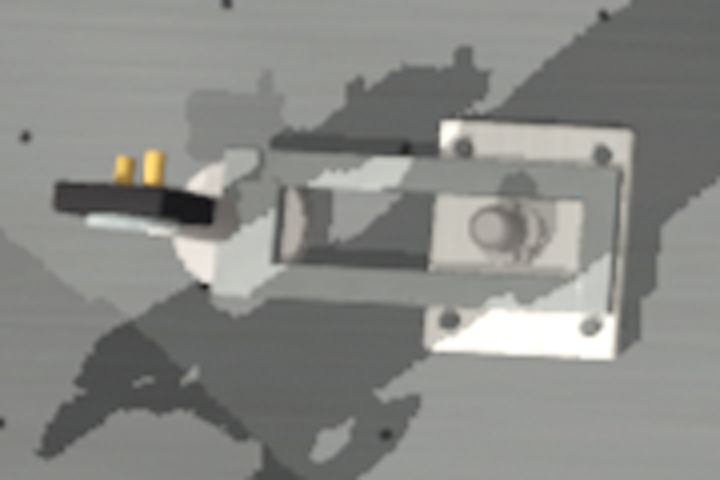

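```bash
python3 -m handwheel '[{"translation":[-44,-39,0],"turn":0},{"translation":[-44,-39,0],"turn":0},{"translation":[-44,-39,0],"turn":0},{"translation":[-44,-39,0],"turn":0},{"translation":[-44,-39,0],"turn":0},{"translation":[-44,-39,0],"turn":0},{"translation":[-44,-39,0],"turn":0},{"translation":[-44,-39,0],"turn":0},{"translation":[-44,-39,0],"turn":0},{"translation":[-44,-39,0],"turn":0},{"translation":[-44,-39,0],"turn":0},{"translation":[-44,-39,0],"turn":0},{"translation":[-44,-39,0],"turn":0},{"translation":[0,0,0],"turn":0},{"translation":[0,0,0],"turn":0}]'
python3 - <<'E'
from h import *
s=sense();print(np.round(s["orientation"],3).tolist(),s["joint_positions"],s["eef_pos"],s["time_s"])
c=cam("wrist");R=np.array(s["orientation"])
u=proj(c,[554,-186,30]);print(u,R.T@(np.array([554,-186,130])-s["eef_pos"]))
u0,v0=(u-[80,60]).astype(int).clip(0);print(u0,v0);crop(c,u0,v0,160,120,5,"pics/w1.png")
E
```

```text
time_s: 2.08
eef_pos: [559.8, -197.7, 227.5]
orientation: [[-0.893, 0.449, -0.0], [0.449, 0.893, -0.0], [0.0, -0.0, -1.0]]
ft_force: [-0.1, -0.4, -0.3]
grip_width: 0.996
[[-0.893, 0.449, -0.0], [0.449, 0.893, -0.0], [0.0, -0.0, -1.0]] [-3.20506258e+01  4.82410552e+00  3.97049745e+00  8.91577371e+01
 -2.76971587e-02 -5.34944734e+00] [ 559.76481123 -197.73495749  227.49965628] 2.075
[324.72377791 162.39787927] [10.39940284  7.93834872 97.4985143 ]
244 102
```

View pics/w1.png

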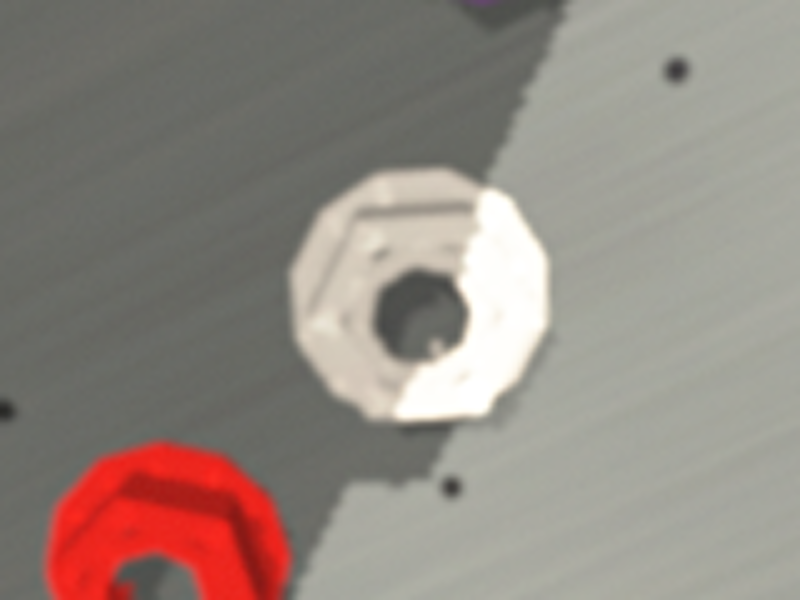

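Run:
```python
from h import *
s=sense();c=cam("wrist");R=np.array(s["orientation"])
p=ray(c,328.2,165,30);print(p, R.T@(p-s["eef_pos"]))
```

```text
[ 558.7357697  -183.49492433   30.        ] [  7.16132621  12.28742433 197.3574648 ]
```

```bash
python3 -m handwheel '[{"translation":[7,12,20],"turn":0},{"translation":[0,0,40],"turn":10},{"translation":[0,0,40],"turn":10},{"translation":[0,0,35],"turn":9},{"translation":[0,0,0],"turn":0}]'
python3 - <<'E'
from h import *
s=sense();print(s["joint_positions"].round(1),np.round(s["orientation"],3).tolist())
c=cam("wrist");u=proj(c,[558.7,-183.5,30]);print(u)
u0,v0=(u-[120,90]).astype(int).clip(0);v0=min(v0,220);print(u0,v0);crop(c,u0,v0,240,180,3.33,"pics/w2.png")
E
```

```text
time_s: 2.8
eef_pos: [559.6, -177.1, 93.1]
orientation: [[-0.559, 0.829, 0.005], [0.829, 0.56, -0.003], [-0.006, 0.003, -1.0]]
ft_force: [-0.3, -0.4, 0.6]
grip_width: 1.0
[-30.3   4.4 -10.5  74.8  -0.   25.7] [[-0.559, 0.829, 0.005], [0.829, 0.56, -0.003], [-0.006, 0.003, -1.0]]
[311.62455691 214.2824029 ]
191 124
```

View pics/w2.png

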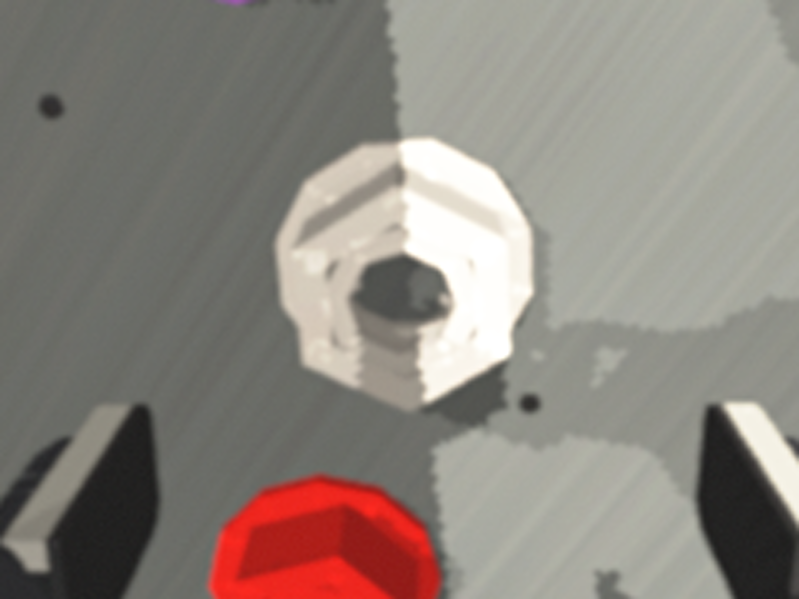

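Run:
```python
from h import *
s=sense();c=cam("wrist");R=np.array(s["orientation"])
p=ray(c,311.3,210.8,30);print(p, R.T@(p-s["eef_pos"]))
```

```text
[ 558.59944953 -182.68340549   30.        ] [-2.33505214 -4.79470344 65.26004492]
```

```bash
python3 -m handwheel '[{"translation":[-2.3,-4.8,25],"turn":-1.5},{"translation":[0,0,30],"turn":0},{"translation":[0,0,20],"turn":0},{"translation":[0,0,12],"turn":0},{"translation":[0,0,0],"turn":0}]'
python3 - <<'E'
from h import *
s=sense();c=cam("wrist");R=np.array(s["orientation"]);print(s["eef_pos"],R.T@(np.array([558.6,-182.7,5])-s["eef_pos"]))
E
```

```text
time_s: 3.52
eef_pos: [566.4, -186.5, 18.4]
orientation: [[-0.594, 0.804, 0.023], [0.804, 0.594, -0.014], [-0.025, 0.01, -1.0]]
ft_force: [0.0, -0.8, 0.7]
grip_width: 1.002
[ 566.4263033  -186.47240911   18.42838954] [ 8.01780681 -4.19367161 13.18831422]
```

```bash
python3 -m handwheel '[{"translation":[0,0,0],"turn":0},{"translation":[0,0,0],"turn":0}]';python3 -m handwheel '[{"translation":[7,-4,0],"turn":0.5},{"translation":[0,0,0],"turn":0}]'
python3 - <<'E'
from h import *
s=sense();R=np.array(s["orientation"]);print(s["eef_pos"],R.round(3).tolist(),R.T@(np.array([558.6,-182.7,5])-s["eef_pos"]),s["joint_positions"])
E
```

```text
time_s: 3.82
eef_pos: [567.9, -187.3, 20.9]
orientation: [[-0.594, 0.804, 0.026], [0.804, 0.594, -0.016], [-0.028, 0.012, -1.0]]
ft_force: [-0.3, -0.9, 0.4]
grip_width: 1.0
time_s: 4.08
eef_pos: [560.2, -183.9, 21.3]
orientation: [[-0.586, 0.81, 0.027], [0.81, 0.587, -0.016], [-0.029, 0.012, -1.0]]
ft_force: [0.5, 0.1, -0.2]
grip_width: 1.0
[ 560.20711978 -183.90236264   21.30855444] [[-0.586, 0.81, 0.027], [0.81, 0.587, -0.016], [-0.029, 0.012, -1.0]] [ 2.38381377 -0.7947682  16.23832606] [-3.08687364e+01  6.02698213e+00 -1.64534219e+01  6.57320120e+01
 -4.63603935e-03  2.32046113e+01]
```

```bash
python3 -m handwheel '[{"translation":[1,0,-20],"turn":0},{"translation":[1,0,-30],"turn":0},{"translation":[1,0,-20],"turn":0},{"translation":[0,0,0],"turn":0},{"translation":[0,0,0],"turn":0}]'
python3 -m handwheel '[{"translation":[0,0,8],"turn":0},{"translation":[0,0,8],"turn":0},{"translation":[0,0,8],"turn":0},{"translation":[0,0,8],"turn":0},{"translation":[0,0,0],"turn":0},{"translation":[0,0,0],"turn":0}]'
python3 - <<'E'
from h import *
s=sense();R=np.array(s["orientation"]);print(s["eef_pos"],R.round(3).tolist(),R.T@(np.array([558.6,-182.7,5])-s["eef_pos"]),s["joint_positions"].round(2))
E
```

```text
time_s: 4.7
eef_pos: [556.8, -180.4, 97.6]
orientation: [[-0.586, 0.81, 0.029], [0.809, 0.587, -0.017], [-0.031, 0.013, -0.999]]
ft_force: [-0.2, 0.0, -0.5]
grip_width: 0.999
time_s: 5.45
eef_pos: [556.0, -180.0, 59.9]
orientation: [[-0.586, 0.81, 0.025], [0.81, 0.587, -0.015], [-0.027, 0.011, -1.0]]
ft_force: [-0.2, 0.0, 0.9]
grip_width: 1.001
[ 555.98225976 -180.01037426   59.86798778] [[-0.586, 0.81, 0.025], [0.81, 0.587, -0.015], [-0.027, 0.011, -1.0]] [-2.25725416 -0.07961854 54.94980617] [-3.075e+01  3.490e+00 -1.496e+01  6.989e+01 -1.000e-02  2.333e+01]
```

```bash
python3 -m handwheel '[{"translation":[-2,0,8],"turn":0},{"translation":[0,0,8],"turn":0},{"translation":[0,0,8],"turn":0},{"translation":[0,0,8],"turn":0},{"translation":[0,0,6],"turn":0},{"translation":[0,0,4],"turn":0},{"translation":[0,0,2],"turn":0},{"translation":[0,0,0],"turn":0}]'
python3 - <<'E'
from h import *
s=sense();R=np.array(s["orientation"]);print(s["eef_pos"],R.round(3).tolist(),R.T@(np.array([558.6,-182.7,5])-s["eef_pos"]),s["joint_positions"].round(2))
E
```

```text
time_s: 6.45
eef_pos: [558.6, -182.5, 13.0]
orientation: [[-0.586, 0.81, 0.025], [0.81, 0.587, -0.015], [-0.027, 0.011, -1.0]]
ft_force: [0.2, -0.5, 0.4]
grip_width: 0.999
[ 558.56999427 -182.50286523   13.03036273] [[-0.586, 0.81, 0.025], [0.81, 0.587, -0.015], [-0.027, 0.011, -1.0]] [ 0.03838374 -0.18358631  8.03064821] [-30.83   6.28 -17.08  64.96  -0.    23.24]
```

```bash
python3 -m handwheel '[{"translation":[0,0,5],"turn":0},{"translation":[0,0,4],"turn":0},{"translation":[0,0,1],"turn":0},{"translation":[0,0,0],"turn":0}]'
python3 -m handwheel '[{"translation":[0,0,0],"turn":0},{"translation":[0,0,0],"turn":0},{"translation":[0,0,0],"turn":0},{"translation":[0,0,0],"turn":0},{"translation":[0,0,0],"turn":0}]' -1 40
```

```text
time_s: 6.95
eef_pos: [559.1, -182.8, 2.7]
orientation: [[-0.586, 0.81, 0.026], [0.81, 0.587, -0.015], [-0.027, 0.012, -1.0]]
ft_force: [-0.4, -0.9, 0.1]
grip_width: 1.002
time_s: 7.58
eef_pos: [559.3, -183.1, 3.2]
orientation: [[-0.586, 0.81, 0.026], [0.81, 0.587, -0.016], [-0.028, 0.012, -1.0]]
ft_force: [0.3, 0.2, -0.6]
grip_width: 0.581
```

```bash
python3 -m handwheel '[{"translation":[0,0,-4],"turn":0},{"translation":[0,0,-10],"turn":0},{"translation":[0,0,-15],"turn":0},{"translation":[0,0,-18],"turn":0},{"translation":[0,0,-18],"turn":0},{"translation":[0,0,-16],"turn":0},{"translation":[0,0,-10],"turn":0},{"translation":[0,0,-5],"turn":0},{"translation":[0,0,0],"turn":0}]'
python3 -m handwheel '[{"translation":[8,8,0],"turn":0},{"translation":[16,16,0],"turn":0},{"translation":[22,22,0],"turn":0},{"translation":[22,22,0],"turn":0},{"translation":[22,22,0],"turn":0},{"translation":[22,22,0],"turn":0},{"translation":[20,22,0],"turn":0},{"translation":[12,14,0],"turn":0},{"translation":[6,7,0],"turn":0},{"translation":[0,0,0],"turn":0},{"translation":[0,0,0],"turn":0}]'
python3 - <<'E'
from h import *
s=sense();R=np.array(s["orientation"]);print(R.T@(np.array([562,125,100])-s["eef_pos"]),s["joint_positions"].round(2))
c=cam("wrist");print(proj(c,[562,125,74]),proj(c,s["eef_pos"]))
cv2.imwrite("pics/w3.png",c[0])
E
```

```text
time_s: 8.7
eef_pos: [556.7, -181.4, 106.7]
orientation: [[-0.586, 0.81, 0.027], [0.81, 0.587, -0.016], [-0.029, 0.012, -1.0]]
ft_force: [0.3, 0.3, -3.3]
grip_width: 0.577
time_s: 10.07
eef_pos: [591.2, 42.9, 97.5]
orientation: [[-0.587, 0.81, 0.017], [0.81, 0.587, -0.012], [-0.02, 0.006, -1.0]]
ft_force: [-0.4, 0.1, -2.3]
grip_width: 0.579
[83.57925781 24.58428637 -4.04381004] [-8.19  4.52 -9.9  74.54 -0.56 45.88]
[361.12259067  91.94725557] [316.79481453 247.85361352]
```

View pics/w3.png

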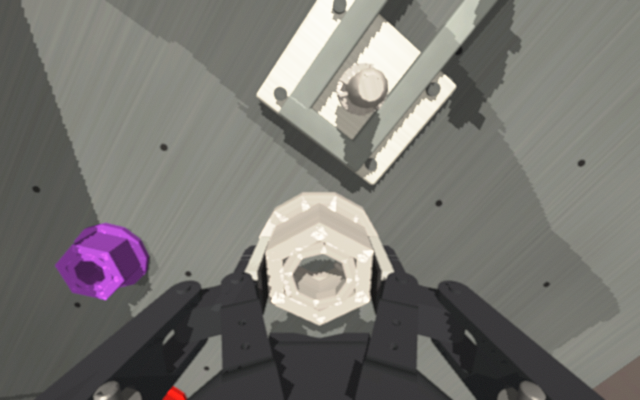

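Run:
```python
from h import *
a=cv2.imread("pics/w3.png")
f=lambda u,v:cv2.resize(a[v:v+80,u:u+80],None,fx=5,fy=5,interpolation=cv2.INTER_CUBIC)
cv2.imwrite("pics/w3c.png",np.hstack([f(325,50),f(280,250)]))
```

```text
(no output)
```

View pics/w3c.png

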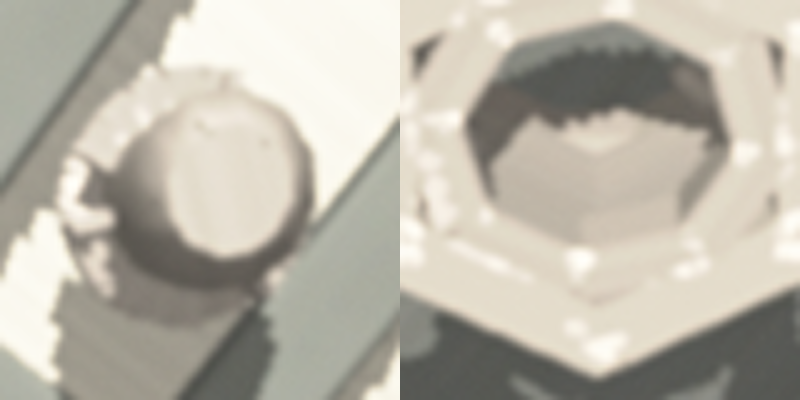

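```bash
cat >> h.py <<'E'
def m(): g=get_image("wrist");return np.array(g["K"]),np.array(g["mount"])
def toolray(K,M,u,v,z):
    d=np.linalg.inv(K)@[u,v,1]; d=M[:3,:3]@[d[0],-d[1],-d[2]]; o=M[:3,3]; return o+d*(z-o[2])/d[2]
E
python3 - <<'E'
from h import *
s=sense();c=cam("wrist");R=np.array(s["orientation"]);K,M=m()
n=toolray(K,M,319.8,277.2,-27);p=ray(c,371.2,86.4,74);q=R.T@(p-s["eef_pos"])
t=cam("top")
print(s["eef_pos"],n,p,q,"top:",ray(t,173,197,74),"go",q-n)
E
```

```text
[591.21114734  42.74765795  97.48639558] [ -1.05380051   1.61601723 -27.        ] [564.73161817 130.3825981   74.        ] [86.95557582 29.81777405 21.96103734] top: [561.45705444 125.98962325  74.        ] go [88.00937633 28.20175683 48.96103734]
```

```bash
python3 -m handwheel '[{"translation":[8,2.5,-1],"turn":0},{"translation":[14,4.5,-1],"turn":0},{"translation":[16,5,-1],"turn":0},{"translation":[14,4.5,-1],"turn":0},{"translation":[10,3,0],"turn":0},{"translation":[6,2,0],"turn":0},{"translation":[3,1,0],"turn":0},{"translation":[0,0,0],"turn":0},{"translation":[0,0,0],"turn":0}]'
cat >> h.py <<'E'
def st(T=(562.6,130.5)):
    s=sense();R=np.array(s["orientation"]);p=s["eef_pos"]
    print("t",s["time_s"],"p",p.round(1),"zcol",R[:,2].round(3),"yaw",round(np.degrees(np.arctan2(R[1,1],R[0,1])),1),"d",(R.T@[T[0]-p[0],T[1]-p[1],0]).round(1),"F",s["ft_force"].round(1),"M",s["ft_torque"].round(2),"g",round(s["grip_width"],3),"j6",s["joint_positions"][5].round(0))
E
python3 -c "from h import *;st()"
```

```text
time_s: 11.4
eef_pos: [565.9, 118.8, 100.7]
orientation: [[-0.587, 0.81, 0.017], [0.81, 0.587, -0.012], [-0.02, 0.007, -1.0]]
ft_force: [0.4, 0.3, -3.3]
grip_width: 0.574
t 11.4 p [565.9 118.8 100.7] zcol [ 0.017 -0.012 -1.   ] yaw 35.9 d [11.5  4.2 -0.2] F [ 0.4  0.3 -3.3] M [ 0.04  0.09 -0.01] g 0.574 j6 53.0
```

```bash
python3 -m handwheel '[{"translation":[6,2.2,0],"turn":0},{"translation":[4,1.5,0],"turn":0},{"translation":[1,0.5,0],"turn":0},{"translation":[0,0,0],"turn":0},{"translation":[0,0,0],"turn":0}]'
python3 - <<'E'
from h import *
st()
c=cam("wrist");s=cam("scene")
print(proj(s,[562.6,130.5,74]))
f=lambda a,u,v,w,h,k:cv2.resize(a[v:v+h,u:u+w],(400,400),interpolation=cv2.INTER_CUBIC)
u,v=proj(s,[562.6,130.5,90]).astype(int)
cv2.imwrite("pics/w4.png",np.hstack([f(c[0],270,230,100,100,4),f(s[0],u-50,min(v-50,300),100,100,4)]));print(u-50,min(v-50,300))
E
```

```text
time_s: 12.02
eef_pos: [562.8, 130.5, 100.5]
orientation: [[-0.586, 0.81, 0.017], [0.81, 0.586, -0.012], [-0.02, 0.007, -1.0]]
ft_force: [-0.1, 0.7, -2.4]
grip_width: 0.578
t 12.025 p [562.8 130.5 100.5] zcol [ 0.017 -0.012 -1.   ] yaw 35.9 d [ 0.2 -0.2 -0. ] F [-0.1  0.7 -2.4] M [-0.01  0.03  0.01] g 0.578 j6 55.0
[418.1107743  327.80196184]
369 273
```

View pics/w4.png

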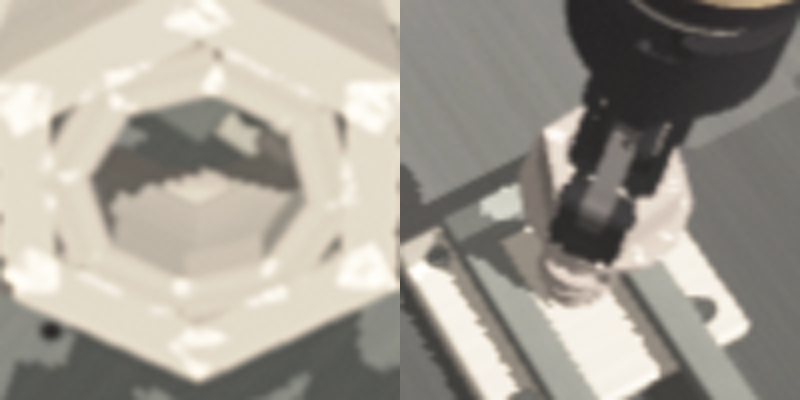

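Both views agree: the wrist crop shows the bore ring centred at about (319,276), and the scene crop shows the nut hanging just above the stud. Next I lower it while feeling for contact.

```bash
python3 -m handwheel '[{"translation":[0,0,4],"turn":0},{"translation":[0,0,6],"turn":0},{"translation":[0,0,5],"turn":0},{"translation":[0,0,3],"turn":0},{"translation":[0,0,0],"turn":0},{"translation":[0,0,0],"turn":0}]' >/dev/null; python3 -c "from h import *;st()"; python3 -m handwheel '[{"translation":[0,0,2],"turn":0},{"translation":[0,0,2],"turn":0},{"translation":[0,0,0],"turn":0}]'>/dev/null; python3 -c "from h import *;st()"
```

```text
t 12.875 p [562.9 130.   80.7] zcol [ 0.016 -0.012 -1.   ] yaw 35.9 d [ 0.6  0.1 -0. ] F [-0.4 -0.2 -2.7] M [ 0.01 -0.02  0.  ] g 0.579 j6 55.0
t 13.25 p [563.2 129.9  76.8] zcol [ 0.017 -0.012 -1.   ] yaw 35.9 d [ 0.8 -0.2 -0. ] F [-0.5 -0.  -2.4] M [0.05 0.03 0.02] g 0.577 j6 55.0
```

```bash
python3 -m handwheel '[{"translation":[0.7,0,2],"turn":0},{"translation":[0,0,2],"turn":0},{"translation":[0,0,0],"turn":0}]'>/dev/null; python3 -c "from h import *;st()"; python3 -m handwheel '[{"translation":[0,0,2],"turn":0},{"translation":[0,0,2],"turn":0},{"translation":[0,0,0],"turn":0}]'>/dev/null; python3 -c "from h import *;st()"
```

```text
t 13.625 p [562.8 130.5  72.5] zcol [ 0.017 -0.012 -1.   ] yaw 35.9 d [ 0.1 -0.2 -0. ] F [-0.1  0.5 -2.8] M [-0.02 -0.02 -0.01] g 0.577 j6 55.0
t 14.0 p [562.9 130.5  68.2] zcol [ 0.017 -0.012 -1.   ] yaw 35.9 d [ 0.2 -0.2 -0. ] F [-0.9 -0.5 -3.5] M [0.03 0.02 0.01] g 0.574 j6 55.0
```

```bash
python3 -m handwheel '[{"translation":[0,0,1.5],"turn":0},{"translation":[0,0,1.5],"turn":0},{"translation":[0,0,0],"turn":0}]'>/dev/null; python3 -c "from h import *;st()"
```

```text
t 14.375 p [563.  130.4  65. ] zcol [ 0.017 -0.012 -1.   ] yaw 35.9 d [ 0.3 -0.2 -0. ] F [-0.3 -0.3 -2.5] M [ 0.01  0.03 -0.02] g 0.575 j6 55.0
```

```bash
python3 -m handwheel '[{"translation":[0,0,2],"turn":0},{"translation":[0,0,2],"turn":0},{"translation":[0,0,2],"turn":0},{"translation":[0,0,2],"turn":0},{"translation":[0.2,0,1.5],"turn":0},{"translation":[0,0,0],"turn":0}]'>/dev/null; python3 -c "from h import *;st()"; python3 -m handwheel '[{"translation":[0,0,1.5],"turn":0},{"translation":[0,0,1],"turn":0},{"translation":[0,0,0],"turn":0}]'>/dev/null; python3 -c "from h import *;st()"
```

```text
t 15.125 p [562.9 130.5  54.7] zcol [ 0.017 -0.012 -1.   ] yaw 35.9 d [ 0.2 -0.3 -0. ] F [ 0.6  0.4 -2.8] M [-0.03 -0.   -0.01] g 0.574 j6 55.0
t 15.5 p [563.1 130.4  52.2] zcol [ 0.017 -0.012 -1.   ] yaw 35.9 d [ 0.3 -0.4 -0. ] F [-0.1  1.  -3.2] M [ 0.02  0.01 -0.02] g 0.579 j6 55.0
```

```bash
python3 -m handwheel '[{"translation":[0.3,-0.3,1.3],"turn":0},{"translation":[0,0,1],"turn":0},{"translation":[0,0,0],"turn":0}]'>/dev/null; python3 -c "from h import *;st()"; python3 -m handwheel '[{"translation":[0,0,1],"turn":0},{"translation":[0,0,0.5],"turn":0},{"translation":[0,0,0],"turn":0}]'>/dev/null; python3 -c "from h import *;st()"
```

```text
t 15.875 p [562.7 130.5  49.8] zcol [ 0.017 -0.012 -1.   ] yaw 35.9 d [ 0.1 -0.1 -0. ] F [-1.1 -0.5 -3.3] M [-0.    0.08 -0.05] g 0.581 j6 55.0
t 16.25 p [562.8 130.4  48.2] zcol [ 0.017 -0.012 -1.   ] yaw 35.9 d [ 0.2 -0.1 -0. ] F [ 0.2 -0.4 -3.1] M [-0.   -0.01  0.01] g 0.576 j6 55.0
```

```bash
python3 -m handwheel '[{"translation":[0,0,0],"turn":0},{"translation":[0,0,0],"turn":0},{"translation":[0,0,0],"turn":0}]' 0.24 20 >/dev/null; python3 -c "
from h import *;st()
c=cam('wrist');cv2.imwrite('pics/w5.png',cv2.resize(c[0][200:360,220:420],(800,640))[:600])"
```

```text
t 16.625 p [563.8 130.5  49.4] zcol [ 0.019 -0.012 -1.   ] yaw 35.9 d [ 0.7 -0.9 -0. ] F [ 0.5 -0.1  0.4] M [0.04 0.   0.  ] g 0.621 j6 55.0
```

View pics/w5.png

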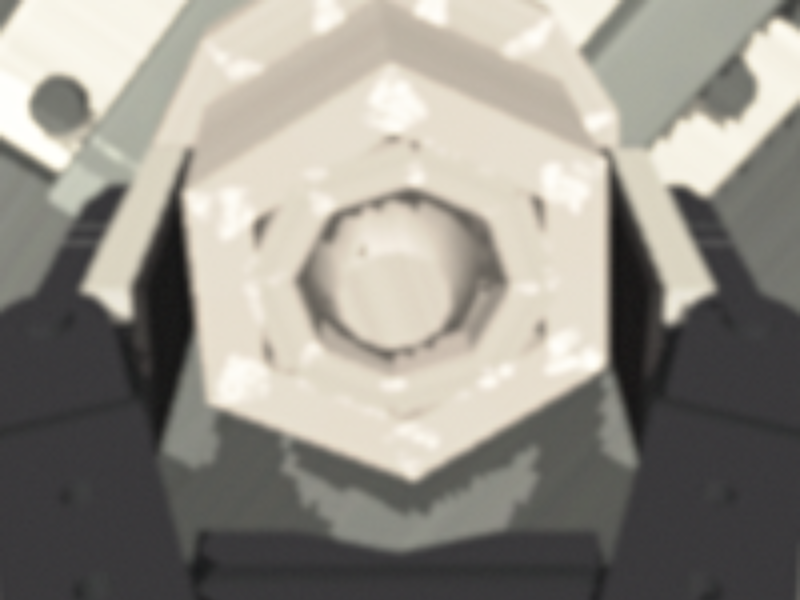

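The nut is free: Fz rose to about 0, and the stud tip shows inside the bore at crop (395,298), with both fingers clear. I'll refine the centring.

```bash
python3 -c "
from h import *;st()
K,M=m();s=sense();R=np.array(s['orientation'])
q=toolray(K,M,220+395/4,200+298/4,-24.6);print(q, 'rel',q-[-1.05,1.62,0])
print(s['eef_pos']+R@(q-[-1.05,1.62,-24.6]))"
```

```text
t 16.675 p [563.8 130.5  49.3] zcol [ 0.019 -0.012 -1.   ] yaw 35.9 d [ 0.7 -0.9 -0. ] F [ 0.2 -1.   1.5] M [ 0.04  0.01 -0.06] g 0.617 j6 55.0
[ -1.15441187   1.11499864 -24.6       ] rel [ -0.10441187  -0.50500136 -24.6       ]
[563.3435123  130.07830096  49.25669855]
```

```bash
python3 -m handwheel '[{"translation":[0,-0.5,1.2],"turn":-3},{"translation":[0,0,0.6],"turn":-4},{"translation":[0,0,0],"turn":-5},{"translation":[0,0,0],"turn":-5},{"translation":[0,0,0],"turn":-5},{"translation":[0,0,0],"turn":-3},{"translation":[0,0,0],"turn":0}]' >/dev/null; python3 -c "
from h import *;st((563.3,130.1))"
```

```text
t 17.6 p [563.4 130.1  47.7] zcol [ 0.019 -0.012 -1.   ] yaw 61.6 d [ 0.1 -0.  -0. ] F [-0.6 -0.2  0.7] M [0.02 0.01 0.02] g 0.62 j6 29.0
```

```bash
cat >> h.py <<'E'
def snap(n): 
    c=cam('wrist');cv2.imwrite(f'pics/{n}.png',c[0][200:350,245:395]);st((563.3,130.1))
E
P='python3 -c "from h import *;import sys;snap(sys.argv[1])"'
eval $P a0
python3 -m handwheel '[{"translation":[0,0,0],"turn":-4},{"translation":[0,0,0],"turn":-5},{"translation":[0,0,0],"turn":-5},{"translation":[0,0,0],"turn":-5},{"translation":[0,0,0],"turn":-3},{"translation":[0,0,0],"turn":0}]' >/dev/null; eval $P a1
python3 -m handwheel '[{"translation":[0,0,0],"turn":-4},{"translation":[0,0,0],"turn":-5},{"translation":[0,0,0],"turn":-5},{"translation":[0,0,0],"turn":-5},{"translation":[0,0,0],"turn":-3},{"translation":[0,0,0],"turn":0}]' >/dev/null; eval $P a2
```

```text
t 17.65 p [563.4 130.1  47.7] zcol [ 0.02  -0.012 -1.   ] yaw 61.6 d [ 0.1 -0.  -0. ] F [ 0.1 -0.1 -0.2] M [-0.02  0.02 -0.03] g 0.621 j6 29.0
t 18.45 p [563.6 130.1  47.8] zcol [ 0.02  -0.012 -1.   ] yaw 83.8 d [ 0.3 -0.1 -0. ] F [-0.4 -0.4  0.2] M [ 0.07 -0.   -0.01] g 0.623 j6 7.0
t 19.25 p [563.8 130.2  47.9] zcol [ 0.02  -0.012 -1.   ] yaw 105.8 d [ 0.5  0.1 -0. ] F [-0.1 -0.3 -0.3] M [-0.02  0.06 -0.01] g 0.622 j6 -15.0
```

```bash
python3 -c "
import cv2,numpy as np
cv2.imwrite('pics/m1.png',np.hstack([cv2.resize(cv2.imread(f'pics/a{i}.png'),(266,266)) for i in range(3)]))"
```

```text
(no output)
```

View pics/m1.png

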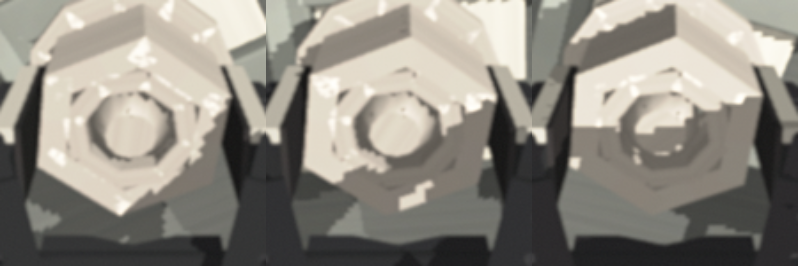

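Three wrist frames at 26°, 48° and 70° back: hexagon size and lower apex (about v=320) are unchanged, so the nut has not dropped yet. From here I track the apex numerically, since a 7 mm drop moves it up by about 10 px.

```bash
cat >> h.py <<'E'
def apex(f):
    a=cv2.imread(f).astype(int); w=a[:,:,2]-a[:,:,0]   # R-B, crop origin (245,200)
    k=(w[:,45:105]>4); r=np.where(k.sum(1)>=3)[0]; r=r[r<145]
    print(f,"apex v",200+(r.max() if len(r) else -1),"colmeans", [(200+i,int(w[i,68:80].mean())) for i in range(100,140,3)])
E
python3 -c "
from h import *
for i in range(3): apex(f'pics/a{i}.png')"
```

```text
pics/a0.png apex v 336 colmeans [(300, 28), (303, 28), (306, 25), (309, 25), (312, 23), (315, 16), (318, 13), (321, 6), (324, 3), (327, 4), (330, 4), (333, 5), (336, 4), (339, -1)]
pics/a1.png apex v 336 colmeans [(300, 14), (303, 14), (306, 14), (309, 15), (312, 19), (315, 19), (318, 15), (321, 6), (324, 6), (327, 5), (330, 5), (333, 6), (336, 5), (339, -1)]
pics/a2.png apex v 336 colmeans [(300, 15), (303, 15), (306, 14), (309, 16), (312, 15), (315, 15), (318, 12), (321, 5), (324, 5), (327, 5), (330, 6), (333, 7), (336, 5), (339, 0)]
```

```bash
sed -i 's/k=(w\[:,45:105\]>4)/k=(w[:,45:105]>10)/; s/,"colmeans".*)$/)/' h.py; cat > go.sh <<'E'
python3 -c "from h import *;snap('$1');apex('pics/$1.png')"
E
for i in 0 1 2; do python3 -c "from h import *;apex('pics/a$i.png')"; done
python3 -m handwheel '[{"translation":[0.4,0,0],"turn":-4},{"translation":[0,0,0],"turn":-5},{"translation":[0,0,0],"turn":-3},{"translation":[0,0,0],"turn":0}]' >/dev/null; sh go.sh b0
python3 -m handwheel '[{"translation":[0,0,0],"turn":-4},{"translation":[0,0,0],"turn":-5},{"translation":[0,0,0],"turn":-3},{"translation":[0,0,0],"turn":0}]' >/dev/null; sh go.sh b1
```

```text
pics/a0.png apex v 321
pics/a1.png apex v 320
pics/a2.png apex v 320
t 19.8 p [563.5 130.1  47.9] zcol [ 0.021 -0.012 -1.   ] yaw 117.6 d [ 0.2  0.2 -0. ] F [-0.9  0.7 -0.5] M [0.   0.05 0.03] g 0.621 j6 -27.0
pics/b0.png apex v 321
t 20.35 p [563.2 130.   47.8] zcol [ 0.02  -0.012 -1.   ] yaw 129.4 d [-0.1  0.   0. ] F [ 0.1  0.3 -1. ] M [ 0.02  0.03 -0.02] g 0.615 j6 -39.0
pics/b1.png apex v 312
```

It dropped in: the apex moved from 321 to 312, as predicted for the underside at about 35 mm, after 93° back. I'll lower the fingers alongside and run it on clockwise.

```bash
python3 -m handwheel '[{"translation":[0,0,2],"turn":0},{"translation":[0,0,2],"turn":0},{"translation":[0,0,1.5],"turn":0},{"translation":[0,0,0],"turn":0}]' >/dev/null; sh go.sh d0
python3 -m handwheel '[{"translation":[0,0,0],"turn":4},{"translation":[0,0,0],"turn":5},{"translation":[0,0,0.3],"turn":5},{"translation":[0,0,0.3],"turn":5},{"translation":[0,0,0.3],"turn":5},{"translation":[0,0,0],"turn":3},{"translation":[0,0,0],"turn":0}]' >/dev/null; sh go.sh d1
```

```text
t 20.9 p [563.4 130.   41.9] zcol [ 0.02  -0.012 -1.   ] yaw 129.2 d [-0.   0.1 -0. ] F [ 1.  -0.4  0.3] M [0.03 0.08 0.03] g 0.623 j6 -39.0
pics/d0.png apex v 318
t 21.825 p [563.7 130.   41.3] zcol [ 0.021 -0.012 -1.   ] yaw 101.4 d [ 0.4  0.2 -0. ] F [ 0.1  0.3 -0.1] M [-0.05  0.08 -0.  ] g 0.619 j6 -11.0
pics/d1.png apex v 314
```

```bash
python3 -m handwheel '[{"translation":[0.2,0.2,0],"turn":4},{"translation":[0,0,0.3],"turn":5},{"translation":[0,0,0.3],"turn":5},{"translation":[0,0,0.3],"turn":5},{"translation":[0,0,0.3],"turn":5},{"translation":[0,0,0.3],"turn":5},{"translation":[0,0,0],"turn":3},{"translation":[0,0,0],"turn":0}]' >/dev/null; sh go.sh d2
python3 -m handwheel '[{"translation":[0.2,0.2,0],"turn":4},{"translation":[0,0,0.3],"turn":5},{"translation":[0,0,0.3],"turn":5},{"translation":[0,0,0.3],"turn":5},{"translation":[0,0,0.3],"turn":5},{"translation":[0,0,0.3],"turn":5},{"translation":[0,0,0],"turn":3},{"translation":[0,0,0],"turn":0}]' >/dev/null; sh go.sh d3
```

```text
t 22.875 p [564.  130.1  40.1] zcol [ 0.022 -0.012 -1.   ] yaw 69.0 d [ 0.6 -0.2 -0. ] F [-0.6 -0.3  0.4] M [-0.04  0.03  0.02] g 0.622 j6 21.0
pics/d2.png apex v 313
t 23.925 p [564.1 130.2  38.7] zcol [ 0.022 -0.012 -1.   ] yaw 36.9 d [ 0.4 -0.7 -0. ] F [-0.2 -0.7 -0. ] M [-0.04 -0.04 -0.01] g 0.619 j6 54.0
pics/d3.png apex v 318
```

```bash
python3 -m handwheel '[{"translation":[0.4,-0.6,0],"turn":4},{"translation":[0,0,0],"turn":5},{"translation":[0,0,0],"turn":5},{"translation":[0,0,0],"turn":5},{"translation":[0,0,0],"turn":5},{"translation":[0,0,0],"turn":5},{"translation":[0,0,0],"turn":3},{"translation":[0,0,0],"turn":0}]' >/dev/null; sh go.sh d4
python3 -c "
import cv2,numpy as np
I=[cv2.resize(cv2.imread(f'pics/{n}.png'),(266,266)) for n in('b1','d0','d1','d2','d3','d4')]
cv2.imwrite('pics/m2.png',np.vstack([np.hstack(I[:3]),np.hstack(I[3:])]))"
```

```text
t 24.975 p [563.2 130.1  38.5] zcol [ 0.022 -0.012 -1.   ] yaw 4.9 d [-0.   0.1  0. ] F [ 0.2 -0.  -0.1] M [0.02 0.05 0.  ] g 0.62 j6 86.0
pics/d4.png apex v 310
```

View pics/m2.png

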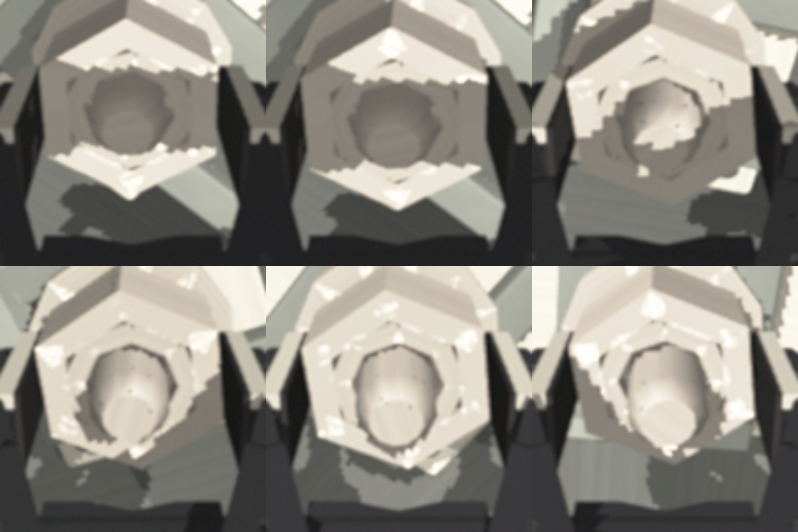

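The frames show the stud standing steadily further out of the nut, so it is screwing down. The d3 reading of 318 was a bright fleck in the background, and the last apex, at about 310, is genuine. Tool turned 124° clockwise, so the nut turned at least 113° allowing for play. Now release and retreat.

```bash
python3 -m handwheel '[{"translation":[0,0,0],"turn":-4},{"translation":[0,0,0],"turn":0},{"translation":[0,0,0],"turn":0},{"translation":[0,0,0],"turn":0},{"translation":[0,0,0],"turn":0}]' 1
python3 -m handwheel '[{"translation":[0,0,-4],"turn":0},{"translation":[0,0,-10],"turn":0},{"translation":[0,0,-18],"turn":0},{"translation":[0,0,-25],"turn":0},{"translation":[0,0,-25],"turn":0},{"translation":[0,0,-20],"turn":0},{"translation":[0,0,-10],"turn":0},{"translation":[0,0,0],"turn":0},{"translation":[0,0,0],"turn":0}]'
python3 - <<'E'
from h import *
st()
c=cam("wrist");f=c[0].astype(int);w=f[:,:,2]-f[:,:,0]
# nut expected top-face centre / stud tip
print("tip px",proj(c,[563.3,130.1,74]),"nut top if 27.5:",proj(c,[563.3,130.1,57.5]))
cv2.imwrite("pics/end.png",c[0]);t=cam("top");a=cv2.imread("pics/top0.png").astype(int)
for n,(u,v) in dict(post=(289,115),tube=(360,136),driver=(430,272),red=(379,191),purple=(302,250),nutspot=(333,207)).items():
    r=14;print(n,np.abs(t[0][v-r:v+r,u-r:u+r].astype(int)-a[v-r:v+r,u-r:u+r]).mean().round(1))
E
```

```text
time_s: 25.6
eef_pos: [563.3, 130.2, 38.7]
orientation: [[-0.158, 0.987, 0.022], [0.987, 0.158, -0.012], [-0.016, 0.02, -1.0]]
ft_force: [0.6, 0.3, 0.5]
grip_width: 1.0
time_s: 26.72
eef_pos: [561.6, 131.7, 161.1]
orientation: [[-0.157, 0.987, 0.027], [0.987, 0.158, -0.012], [-0.016, 0.025, -1.0]]
ft_force: [-0.1, 0.3, 0.2]
grip_width: 1.0
t 26.725 p [561.6 131.7 161.1] zcol [ 0.027 -0.012 -1.   ] yaw 9.1 d [-1.3  0.8  0. ] F [-0.1  0.3  0.2] M [0.03 0.1  0.01] g 1.0 j6 82.0
tip px [316.53863594 200.38313406] nut top if 27.5: [316.23563605 194.37862194]
post 9.9
tube 6.3
driver 5.7
red 18.1
purple 32.8
nutspot 29.5
```

Run:
```python
from h import *
f=cv2.imread("pics/end.png").astype(int);w=((f[:,:,2]-f[:,:,0])>10).astype(np.uint8)
n,l,s,c=cv2.connectedComponentsWithStats(w)
for i in np.argsort(-s[1:,4])[:4]+1: print(s[i],c[i].round(0))
K=cam("wrist");T=np.array([563.3,130.1])
for z in(27.5,42):
  print(z,[proj(K,[T[0]+dx,T[1]+dy,z+5]).round(0).tolist() for dx,dy in((33,0),(-33,0),(0,33),(0,-33))])
b=[cv2.imread("pics/top0.png"),cam("top")[0]]
for nm,lo,hi,(u,v) in(("red",(0,0,120),(90,90,255),(379,191)),("purple",(100,0,70),(255,110,220),(302,250)),("tube",(0,0,0),(50,50,50),(360,134)),("driver",(0,0,0),(50,50,50),(446,289)),("post",(130,130,130),(255,255,255),(289,119))):
  print(nm,[np.argwhere(cv2.inRange(x[v-22:v+22,u-22:u+22],lo,hi)).mean(0).round(1).tolist() for x in b])
```

```text
[ 256  122  100  103 6750] [305. 177.]
[ 587  272   53  128 3777] [621. 347.]
[ 344  142   38   89 1525] [363. 185.]
[ 298    0   50   68 1495] [322.  32.]
27.5 [[348.0, 191.0], [283.0, 182.0], [321.0, 154.0], [311.0, 217.0]]
42 [[350.0, 196.0], [282.0, 186.0], [322.0, 157.0], [311.0, 222.0]]
red [[22.7, 20.8], [22.3, 21.4]]
purple [[18.2, 27.3], [15.7, 32.7]]
tube [[28.6, 19.1], [29.2, 19.9]]
driver [[22.0, 21.7], [21.8, 21.7]]
post [[17.7, 24.3], [24.2, 19.0]]
```

```bash
python3 -c "
from cell import *
print(sign_off())"
```

```text
the job is handed in; nothing more can be done
None
```

The flange nut is on the stud, flange down, and started on the thread. I handed the job in at about 27 s, with the gripper open and well above it.

- **Placing:** I gripped the nut at 40 N and slipped it over the pilot without any contact force showing. I then opened the fingers to about 53 mm so it rested on the thread by its own weight.
- **Turning back:** I turned it anticlockwise 93°, and it dropped in near the end of that. The nut's lower edge in the wrist image moved up 9 px, about what I expect for the underside at 35 mm.
- **Running on:** I turned the tool 124° clockwise, so the nut turned at least about 113° after allowing for play in the fingers. The wrist pictures showed more of the stud standing out of the nut as it screwed down. All wrist-force readings, taken between moves, stayed within a few N.

**Last checks:**
- The wrist force read about 0 after I lifted away, so the gripper carries nothing.
- I had no viewable pictures left for a final look. An automatic colour check of the last wrist picture found a nut-coloured patch at the stud, but it merged with the foot, so it did not measure the final height.
- Comparing the top pictures before and after, the lens tube and screwdriver agreed to within 1 px. The lens post reading (and the purple nut's) shifted by about 6 px. I put that down to changed shadows, since the gripper never went near them, but I did not confirm it.
- One nut-height reading disagreed with the rest (318 instead of about 312). The picture showed it was a bright spot in the background.

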